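Face up a juice bottle in the display rack

ROBOT

A 6-joint arm with a two-finger parallel gripper is mounted at the origin on the work surface. World frame = base frame: x ahead of the robot, y to its left, z up, the work surface at z = 0. Lengths are in m, angles in rad, forces in N, time in s.
With the tool pointing down it reaches from about 0.375 to 0.9 m from the base axis. Payload 3.1 kg.
Tool frame: the origin (TCP) lies where the fingers leave the gripper's body, on its centre line; the fingertips stand 70 mm ahead of it and the grasp point (between the pads) lies 51 mm ahead of it (robot.tip_reach is the distance from the TCP to the fingertips, in m); z points along the fingers, y is the line along which they close (so a half turn about z gives the same grasp; the last joint's range is limited). The gripper opens to 87 mm and grips with 3 to 60 N. Pads are 19 mm wide; open, the fingers measure 117 mm over their backs; the gripper's body (75 mm by 190 mm) begins 51 mm behind the grasp point.
Start: joints at [-1.312, 0.527, 1.433, -0, 1.181, -0.178], TCP at [0.264, -0.566, 0.292] pointing down, gripper open.
Joint ranges: [-3.08, 3.08], [-0.75, 2.2], [0.22, 2.44], [-1.43, 4.57], [0, 2.65], [-2.85, 2.85]. Speed limits (rad/s): [2.79, 2.79, 3.14, 3.14, 3.14, 3.14].

INTERFACE

Orientations are given as a unit quaternion [x, y, z, w].
In Python, from rig import robot gives the robot as it stands.
- The arm moves only by the tool carry_out, never from a script. Its argument "rows" is a list that holds one entry, the list of rows, each a list of 6 numbers: the shift along the tool's x, y, z in mm, then the turn, a rotation vector about the tool's x, y, z in units of 8 degrees (1.0 is 8 degrees). A call has 1 to 20 rows; each row is the pose to reach, as a shift and turn from the pose commanded when the call began, along the tool's axes at that moment; what a row does not reach only later rows make up. A row lasts 1/10 s, in which the tool goes at most 50 mm and 8.59 degrees, less where a joint would pass 70% of its speed; a pose out of reach is approached as far as the arm can. A call with a gripper value outside its range is refused whole. "fingers" is the opening, from 0 (shut) to 1 (fully open), set as the call begins (left out, the last holds). The fingers move at their own pace and stop on an object; "grip_force" is the grip in N (left out, the last holds). Time passes only in rows, so rows that repeat a pose let the fingers close. It gives the time, the measured TCP pose, the force and the opening at its end, in the units of the state.
- robot.get_obs(): the state, without advancing time (a new reading comes with each control period).
- robot.camera(name): name is "side" or "top" or "wrist"; returns a dict with "color" (400x640x3 uint8, red, green, blue), "depth" (400x640 float32, m along the optical axis (not along the pixel's ray), 0 where there is no reading), "K" (3x3 intrinsics, pixels), "camera_from_world" (4x4, takes a point from world to camera coordinates). Camera axes: x right, y down, z forward; pixel columns grow to the right and rows downward; lengths in m; the calibration is good to about 2 mm. A picture is of the moment at which its call begins.
- robot.hand_in(): hands the job in, once; it reports no verdict.
The state is a dict: "time": time; "q": joint angles; "joint_velocities": joint speeds; "joint_torque": joint torques, N m; "position": TCP position; "tool_rot": TCP orientation; "ft_force": force on the tool from outside, world axes, zero at the start; "moment": the same for the moment, N m; "grip_width": finger opening in m.
Only numpy, scipy, OpenCV 4.12 (cv2) and the standard library are available. Lean on these libraries where they do the work, as an engineer would, in place of code of your own. Each camera call takes 0.05 s, during which the arm holds its last target. There are 200 camera calls.

TASK

Draw the bottle out of the carton onto the open counter and roll it there until its label looks straight up, then let it lie. Take it up again and lay it, label still up and neck towards you like the others, in the free bay of the wire rack. Do not drop it, do not touch the bottles already in the rack, and leave everything else where it is.

Things in the scene. Friction and masses are not known exactly. Their poses are not given: they have to be found in the camera images.
- bottle_center (a point): The loose bottle (about 0.34 kg, amber glass, metal cap): straight round body 54 mm in diameter and 105 mm long, then shoulder 28, neck 34 and cap end 10 mm. The point is on its axis, half-way along the straight body (55 mm from the base, 122 mm from the cap's end), near its centre of mass. z axis: along the bottle to the cap; x axis: out through the middle of the label.
- bottle_label (a point): The middle of the label, on the body's surface; same axes as the bottle (x outwards). Cream paper going round 105 degrees of the body, with two thin red-brown lines and a red-brown patch in its middle; the rest of the body is bare. It starts turned at least 75 degrees from up. On the counter the bottle's axis is 27 mm high, its top 54 mm; it rolls without slipping and stays where it is left.
- bottle_neck (a point): The middle of the bottle's neck (25 mm in diameter, free to grasp over about 25 mm of its length), on the axis, 90 mm from the bottle's centre point; same axes. In the carton the neck sticks out beyond the mouth, its axis 29 mm above the counter.
- carton: Cardboard carton fixed on the counter, open at one side: 144 mm wide, 125 mm deep, 64 mm high. Origin: centre of its underside. Its -x axis points out of the open side, roughly to the robot's right. Two lanes 66 mm wide along x, centred at y = -35 and +35 mm; one holds the bottle, neck outwards, the other is empty. Floor 2 mm thick. Between carton and rack the counter is open.
- carton_mouth (a point): Middle of the carton's open edge (62 mm along -x from its origin), on its floor; axes as the carton. The lane walls are 42 mm high in the front 57 mm, open above; the rear 68 mm is roofed at 64 mm, so the body cannot be grasped inside. The bottle is clear of the carton when its centre lies more than 60 mm in front of this edge.
- bay_free: The free one of four bays, 88 mm apart, of a fixed stainless wire rack. Origin: on the counter under the middle of the bay; x along the lying bottle, away from the robot (necks point to -x), y across the bays. Two V-shaped wire scallops (45 degree sides, crests 40 mm high) at x = -33 and +33 mm; between them fingertips may go down to the counter. 34 mm between bottles side by side.
- bay_seat (a point): Where the bottle's centre point lies when it is seated in the free bay: 45 mm above the counter, over the origin of the bay.
- rack_bottle_1_center (a point): Small amber glass bottle like the loose one, lying in an occupied bay of the rack with its label up; to be left untouched. The point is the middle of its straight body, on its axis
- rack_bottle_2_center (a point): Small amber glass bottle like the loose one, lying in an occupied bay of the rack with its label up; to be left untouched. The point is the middle of its straight body, on its axis
- rack_bottle_3_center (a point): Small amber glass bottle like the loose one, lying in an occupied bay of the rack with its label up; to be left untouched. The point is the middle of its straight body, on its axis
- tumbler_center (a point): Glass tumbler, rim 72 mm in diameter, 115 mm high, standing upright behind the open counter; bystander. The point is half-way up.
- shaker_center (a point): Glass salt shaker with steel top, 50 mm in diameter, 100 mm high, standing near the carton; bystander. The point is half-way up.
- spatula: Spatula 270 mm long lying on the counter to the right of the rack; bystander. Origin under its middle.
- mustard_jar_center (a point): Glass jar with a steel lid, 60 mm in diameter, 96 mm high, standing behind the rack; bystander. The point is half-way up.
Mind the look-alikes: they are no part of the job. What is shaped like the part that bears bottle_center but yellow is not meant.

How it is judged:
By the outcome, as a careful person would: the job done as asked, in the order asked, and still so for the second after the job is handed in, with the robot touching nothing.
It also fails if it takes over 72 s, if anything falls off the work surface, if the arm or the gripper's body presses on something with over 40 N, if the wrist force passes 120 N, or if a joint passes its speed limit or range.

## Working session

There is one attempt and no reset: what is moved stays moved. The work goes in short steps, Python scripts to look and compute and a tool call to move; the robot and the scene stay as the last step left them, time stands still between calls to the robot, and variables do not carry over. Pictures are saved under pics/ and viewed, on a budget of 10 in all, crops included, one or two more only if the job needs it, and the job is handed in when it is done.

Besides the shell and the picture viewer there is one more tool, called as a command line: name --argument value ..., lists and objects as JSON in quotes. carry_out: Moves the arm, as the interface text tells. Its arguments: {"type":"object","properties":{"rows":{"type":"array"},"fingers":{"type":"number"},"grip_force":{"type":"number"}},"required":["rows"]}

```bash
mkdir -p pics; ls
cat > h.py <<'E'
import numpy as np, cv2, pickle
from rig import robot
def shot(name,tag):
    c=robot.camera(name); pickle.dump(c,open(f'pics/{tag}.pkl','wb'))
    cv2.imwrite(f'pics/{tag}.png',c['color'][:,:,::-1]); return c
def load(tag): return pickle.load(open(f'pics/{tag}.pkl','rb'))
def unproj(c,u,v,d=None):
    d=c['depth'][int(v),int(u)] if d is None else d
    p=np.linalg.inv(c['K'])@[u,v,1]*d
    return (np.linalg.inv(c['camera_from_world'])@[*p,1])[:3]
def plane(c,u,v,z):
    T=np.linalg.inv(c['camera_from_world']);o=T[:3,3];r=T[:3,:3]@np.linalg.inv(c['K'])@[u,v,1]
    return o+r*(z-o[2])/r[2]
def cloud(c):
    v,u=np.indices(c['depth'].shape);d=c['depth']
    p=np.stack([u,v,np.ones_like(u)],-1)@np.linalg.inv(c['K']).T*d[...,None]
    T=np.linalg.inv(c['camera_from_world']);return p@T[:3,:3].T+T[:3,3]
E
python3 - <<'E'
from h import *
np.set_printoptions(precision=3,suppress=True)
a=shot('top','top0');b=shot('side','side0')
cv2.imwrite('pics/both0.png',cv2.resize(np.vstack([a['color'],b['color']])[:,:,::-1],(480,600)))
for c in (a,b): print(c['K'],np.linalg.inv(c['camera_from_world']))
print(robot.get_obs())
E
```

```text
pics
[[454.557   0.    328.75 ]
 [  0.    454.557 197.954]
 [  0.      0.      1.   ]] [[ 0.018 -0.995  0.094  0.39 ]
 [-1.    -0.02  -0.013 -0.033]
 [ 0.014 -0.094 -0.995  1.469]
 [ 0.     0.     0.     1.   ]]
[[370.996   0.    322.102]
 [  0.    370.996 203.252]
 [  0.      0.      1.   ]] [[-0.987 -0.114  0.113  0.399]
 [-0.16   0.679 -0.717  0.717]
 [ 0.005 -0.726 -0.688  0.803]
 [ 0.     0.     0.     1.   ]]
{'time': 0.1, 'q': array([-1.313,  0.528,  1.434, -0.   ,  1.181, -0.178]), 'joint_velocities': array([ 0.001, -0.002, -0.002, -0.   , -0.   ,  0.001]), 'joint_torque': array([ -0.   , -44.098, -17.715,   0.064,   0.053,  -0.   ]), 'position': array([ 0.264, -0.566,  0.291]), 'tool_rot': array([ 0.976,  0.217, -0.   , -0.001]), 'ft_force': array([-0.343,  0.282, -0.341]), 'moment': array([-0.004, -0.03 , -0.008]), 'grip_width': 0.08704742056531269}
```

View pics/top0.png

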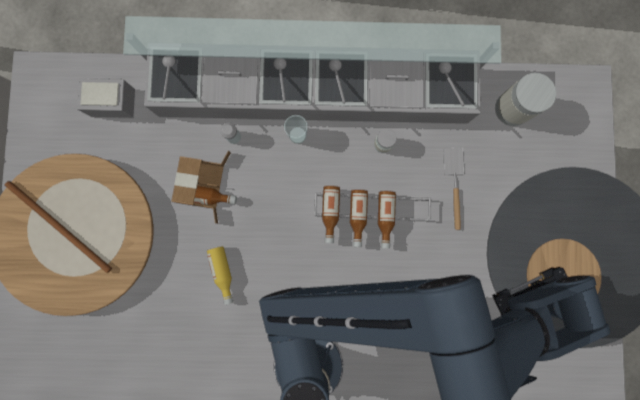

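View pics/side0.png

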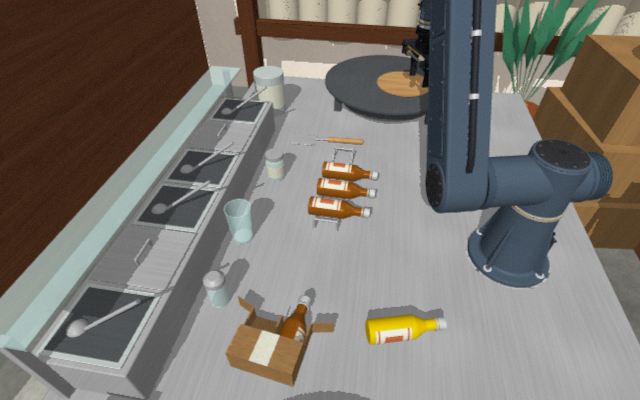

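Top view: the loose bottle is in the carton at about (212,198) with its cap at (232,200). The rack bottles are at columns 331, 359 and 387, so the free bay is near column 415. The yellow decoy is at (222,275). Next I measure with masks and depth.

Run:
```python
from h import *
np.set_printoptions(precision=3,suppress=True)
for t in ('top0','side0'):
    c=load(t);P=cloud(c);hsv=cv2.cvtColor(c['color'],cv2.COLOR_RGB2HSV);H,S,V=[hsv[...,i].astype(int) for i in range(3)]
    m=((H<14)&(S>170)&(V>50)&(P[...,0]>.3)&(P[...,0]<.75)&(abs(P[...,1])<.5)).astype(np.uint8)
    n,l,st,ce=cv2.connectedComponentsWithStats(m)
    print(t)
    for i in range(1,n):
        if st[i,4]<60: continue
        q=P[l==i];q=q[q[:,2]<.15]
        d=q[:,:2]-np.median(q[:,:2],0);w=np.linalg.svd(d,full_matrices=False)[2][0]
        print(st[i],ce[i],'med',np.median(q,0),'zmax',np.percentile(q[:,2],[5,50,97]),'ext',np.percentile(q[:,0],[1,99]),np.percentile(q[:,1],[1,99]),'dir',w)
# rack wires: points z 0.02..0.09 beyond bottles, top view
c=load('top0');P=cloud(c)
for nm,r in (('rack',(290,450,175,250)),('carton',(165,245,145,228))):
    u0,u1,v0,v1=r;q=P[v0:v1,u0:u1];k=(q[...,2]>.012)&(q[...,2]<.12)
    cv2.imwrite(f'pics/{nm}.png',cv2.resize(c['color'][v0:v1,u0:u1,::-1],None,fx=4,fy=4,interpolation=cv2.INTER_CUBIC))
    if nm=='rack':
        kk=k&(q[...,1]<-.24)
        print('wires',np.c_[np.argwhere(kk)[::6]+[v0,u0],q[kk][::6]])
a=cv2.imread('pics/rack.png');b=cv2.imread('pics/carton.png')
s=load('side0')['color'][260:390,200:350,::-1];s=cv2.resize(s,None,fx=2.3,fy=2.3)
o=np.zeros((640,800,3),np.uint8);o[:300,:640]=a;o[300:632,:320]=b;o[300:300+s.shape[0],400:400+s.shape[1]]=s
cv2.imwrite('pics/crops.png',o[:600])
```

```text
top0
[197 187  23  17 146] [208.007 193.493] med [0.531 0.323 0.052] zmax [0.042 0.052 0.06 ] ext [0.505 0.551] [0.296 0.359] dir [-0.313 -0.95 ]
side0
wires [[191.    390.      0.548  -0.241   0.069]
 [192.    391.      0.544  -0.243   0.072]
 [193.    391.      0.542  -0.244   0.068]
 [194.    391.      0.539  -0.244   0.069]
 [195.    391.      0.535  -0.243   0.072]
 [196.    391.      0.532  -0.244   0.069]
 [196.    397.      0.535  -0.267   0.043]
 [197.    391.      0.529  -0.243   0.076]
 [197.    397.      0.533  -0.267   0.039]
 [197.    403.      0.534  -0.288   0.032]
 [197.    429.      0.534  -0.368   0.044]
 [198.    395.      0.528  -0.258   0.056]
 [198.    409.      0.532  -0.31    0.017]
 [198.    416.      0.533  -0.332   0.017]
 [198.    422.      0.532  -0.348   0.032]
 [198.    428.      0.531  -0.365   0.043]
 [199.    393.      0.523  -0.25    0.067]
 [199.    428.      0.529  -0.367   0.032]
 [200.    393.      0.52   -0.25    0.067]
 [201.    392.      0.517  -0.247   0.068]
 [202.    390.      0.514  -0.241   0.07 ]
 [203.    390.      0.51   -0.24    0.0
[... 938 characters left out ...]
13   0.015]
 [218.    419.      0.468  -0.339   0.032]
 [218.    425.      0.468  -0.357   0.035]
 [219.    391.      0.461  -0.245   0.064]
 [219.    413.      0.465  -0.324   0.012]
 [219.    419.      0.465  -0.341   0.022]
 [219.    425.      0.465  -0.358   0.033]
 [220.    391.      0.458  -0.244   0.067]
 [221.    393.      0.455  -0.252   0.058]
 [222.    394.      0.453  -0.256   0.053]
 [224.    390.      0.445  -0.241   0.073]
 [225.    391.      0.443  -0.245   0.065]
 [226.    393.      0.44   -0.253   0.056]
 [228.    392.      0.434  -0.25    0.053]
 [232.    389.      0.421  -0.241   0.052]
 [238.    389.      0.403  -0.241   0.052]
 [243.    389.      0.387  -0.241   0.053]]
```

View pics/crops.png

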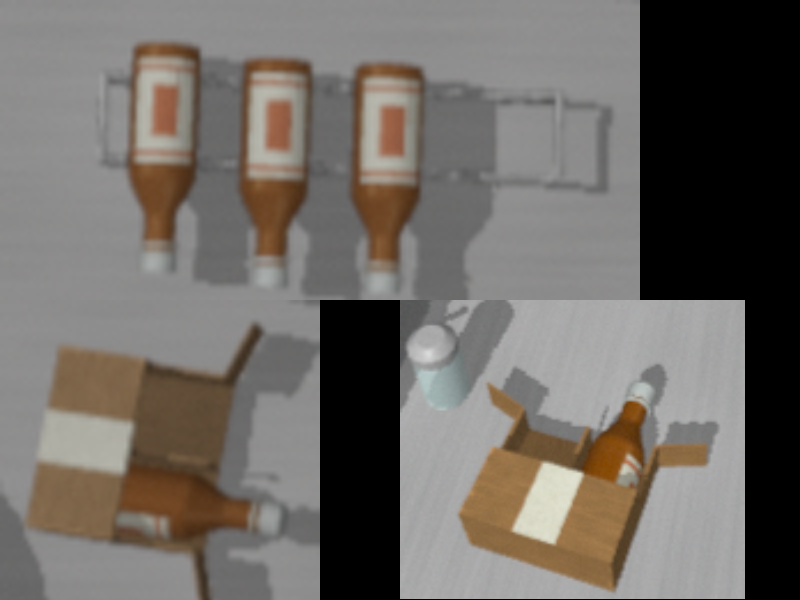

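The label on the loose bottle faces the -x side, about 80 to 90° from up, so it should roll towards +x. I compute the neck pose and the move there. In the crops, the bottle axis runs through top-image pixels (202.5,195.8) and (235,199.5).

```bash
cat >> h.py <<'E'
from scipy.spatial.transform import Rotation as R
def goto(p,psi):
    "shift (mm, tool axes) and turn (8deg units) to TCP p, tool down with tool x at yaw psi"
    o=robot.get_obs();r=R.from_quat(o['tool_rot'])
    t=R.from_euler('z',psi)*R.from_euler('x',np.pi)
    print('now',o['position'].round(4),'shift',(r.inv().apply(np.array(p)-o['position'])*1000).round(1),'turn',(np.degrees((r.inv()*t).as_rotvec())/8).round(3))
E
python3 - <<'E'
from h import *
np.set_printoptions(precision=4,suppress=True)
c=load('top0')
a=plane(c,202.5,195.8,.029);n=plane(c,225,198.5,.029);e=plane(c,236,199.7,.029)
print(a,n,e,'yaw',np.degrees(np.arctan2(*(e-a)[[1,0]])))
P=cloud(c)
# other objects heights & positions
for nm,u,v in(('shaker',230,131),('tumbler',296,130),('flapR',229,153),('flapL',216,218),('mouthtop',221,179),('cardcorner',213,209)): print(nm,unproj(c,u,v))
# free bay from rack bottle columns: axis via crop pixels
for x,y in((165,110),(278,125),(392,131)): print(plane(c,290+x/4,175+y/4,.072))
for x0,y0,x1,y1 in((167,44,157,270),(278,60,269,285),(390,65,381,291)):
    p,q=plane(c,290+x0/4,175+y0/4,.05),plane(c,290+x1/4,175+y1/4,.045);print(p,q,np.degrees(np.arctan2(*(q-p)[[1,0]])))
# view target above the neck
goto([n[0],n[1]-0.05,0.25],np.radians(90))
E
```

```text
[0.5253 0.3488 0.029 ] [0.5181 0.2774 0.029 ] [0.515  0.2425 0.029 ] yaw -95.55329677312814
shaker [0.719  0.2549 0.1009]
tumbler [ 0.7516  0.06   -0.001 ]
flapR [0.6676 0.2738 0.0128]
flapL [0.4562 0.3054 0.0199]
mouthtop [0.584  0.2991 0.0002]
cardcorner [0.4831 0.3107 0.0424]
[ 0.5083 -0.0589  0.072 ]
[ 0.4984 -0.1462  0.072 ]
[ 0.4954 -0.2343  0.072 ]
[ 0.5622 -0.06    0.05  ] [ 0.3853 -0.0554  0.045 ] 178.51736448423333
[ 0.5513 -0.1474  0.05  ] [ 0.3753 -0.1429  0.045 ] 178.52593418880144
[ 0.5491 -0.2356  0.05  ] [ 0.3722 -0.2303  0.045 ] 178.299774366254
now [ 0.2643 -0.5658  0.2914] shift [ 565.5 -611.3   42.7] turn [-0.011 -0.01  -8.122]
```

carry_out --rows '[[[566,-611,43,0,0,-7.43],[566,-611,43,0,0,-7.43],[566,-611,43,0,0,-7.43],[566,-611,43,0,0,-7.43],[566,-611,43,0,0,-7.43],[566,-611,43,0,0,-7.43],[566,-611,43,0,0,-7.43],[566,-611,43,0,0,-7.43],[566,-611,43,0,0,-7.43],[566,-611,43,0,0,-7.43],[566,-611,43,0,0,-7.43],[566,-611,43,0,0,-7.43],[566,-611,43,0,0,-7.43],[566,-611,43,0,0,-7.43],[566,-611,43,0,0,-7.43],[566,-611,43,0,0,-7.43],[566,-611,43,0,0,-7.43],[566,-611,43,0,0,-7.43],[566,-611,43,0,0,-7.43]]]' --fingers 0.7

```text
time: 2.0
position: [0.5181, 0.2272, 0.2486]
tool_rot: [0.74, 0.673, -0.001, -0.0]
ft_force: [-0.2, 0.8, -1.0]
grip_width: 0.0607
```

Run:
```python
from h import *
np.set_printoptions(precision=4,suppress=True)
o=robot.get_obs();print(o['time'],o['position'],o['tool_rot'],o['grip_width'])
c=shot('wrist','w1');print(np.linalg.inv(c['camera_from_world']),c['K'])
```

```text
2.0 [0.5181 0.2272 0.2486] [ 0.7397  0.6729 -0.0009 -0.0002] 0.06074683722243678
[[ 0.9955 -0.0906 -0.0267  0.526 ]
 [-0.0945 -0.9597 -0.2648  0.2993]
 [-0.0016  0.2661 -0.9639  0.3402]
 [ 0.      0.      0.      1.    ]] [[282.1593   0.     319.4687]
 [  0.     282.1593 195.6964]
 [  0.       0.       1.    ]]
```

View pics/w1.png

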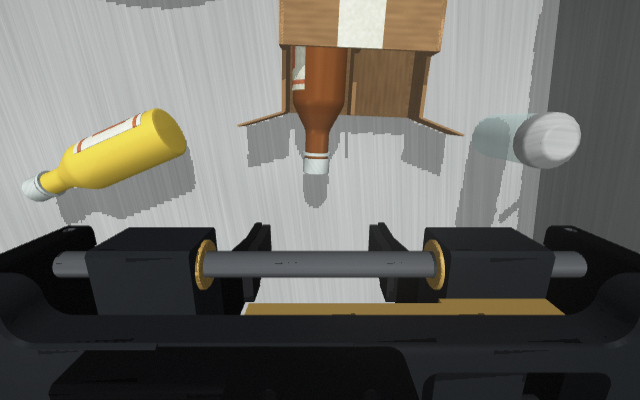

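Wrist view: cap end at about (316,174), neck at (317,138), body centre at about (325,70), with the label on the left side of the body. I triangulate these against the top view.

```bash
cat >> h.py <<'E'
def tri(obs):
    A=[];b=[]
    for c,u,v in obs:
        T=np.linalg.inv(c['camera_from_world']);o=T[:3,3];r=T[:3,:3]@np.linalg.inv(c['K'])@[u,v,1];r/=np.linalg.norm(r)
        M=np.eye(3)-np.outer(r,r);A.append(M);b.append(M@o)
    x,res,_,_=np.linalg.lstsq(np.vstack(A),np.hstack(b),rcond=None);return x,np.sqrt(res)
E
python3 - <<'E'
from h import *
np.set_printoptions(precision=4,suppress=True)
w,t=load('w1'),load('top0')
print('cap',tri([(w,316,174),(t,236,199.7)]))
print('neck top depth',unproj(w,317,138),unproj(w,316.5,130))
n=plane(w,317,138,.029);e=plane(w,316,172,.029);a=plane(w,325,75,.029)
print(n,e,a,np.degrees(np.arctan2(*(e-a)[[1,0]])))
P=cloud(w);hsv=cv2.cvtColor(w['color'],cv2.COLOR_RGB2HSV)
m=(hsv[...,0]<14)&(hsv[...,1]>185);m[:46]=0;m[160:]=0;m[:,:285]=0;m[:,350:]=0
for v in range(50,152,8):
    us=np.where(m[v])[0]
    if len(us): print(v,us.min(),us.max(),P[v,us.min()+2],P[v,us.max()-2],P[v,us,2].max())
print('cartonflaps',unproj(w,242,125),unproj(w,458,133))
E
```

```text
cap (array([0.5152, 0.2409, 0.0359]), array([0.0013]))
neck top depth [0.521  0.2793 0.0405] [0.5213 0.2875 0.0407]
[0.5209 0.2786 0.029 ] [0.5161 0.2415 0.029 ] [0.5351 0.3408 0.029 ] -100.83466617678114
cartonflaps [0.4434 0.2997 0.0332] [0.6668 0.2707 0.0412]
```

carry_out --rows '[[[46,-3,50,0,0,0],[46,-3,90,0,0,0],[46,-3,125,0,0,0],[46,-3,150,0,0,0],[46,-3,169,0,0,0],[46,-3,169,0,0,0],[46,-3,169,0,0,0]]]' --fingers 0.5

```text
time: 2.75
position: [0.5204, 0.2715, 0.0805]
tool_rot: [0.741, 0.671, -0.0, -0.0]
ft_force: [-0.2, 1.1, 0.4]
grip_width: 0.0433
```

carry_out --rows '[[[0,0,0,0,0,0],[0,0,0,0,0,0],[0,0,0,0,0,0],[0,0,0,0,0,0],[0,0,0,0,0,0],[0,0,0,0,0,0]]]' --fingers 0 --grip_force 10

```text
time: 3.35
position: [0.5208, 0.2728, 0.0809]
tool_rot: [0.74, 0.672, 0.001, 0.0]
ft_force: [0.8, -1.5, 4.4]
grip_width: 0.0244
```

carry_out --rows '[[[-8,0,0,0,0,0],[-20,0,0,0,0,0],[-35,0,0,0,0,0],[-50,0,0,0,0,0],[-65,0,0,0,0,0],[-80,0,0,0,0,0],[-95,0,0,0,0,0],[-110,0,0,0,0,0],[-125,0,0,0,0,0],[-140,0,0,0,0,0],[-155,0,0,0,0,0],[-165,0,0,0,0,0],[-170,0,1,0,0,0],[-170,0,2,0,0,0],[-170,0,2,0,0,0],[-170,0,2,0,0,0]]]'

```text
time: 4.95
position: [0.5044, 0.1027, 0.0791]
tool_rot: [0.74, 0.673, -0.0, 0.001]
ft_force: [-0.6, -5.9, 5.5]
grip_width: 0.0246
```

carry_out --rows '[[[0,0,0,0,0,0],[0,0,0,0,0,0],[0,0,0,0,0,0],[0,0,-20,0,0,0],[0,0,-60,0,0,0],[0,0,-110,0,0,0],[0,0,-150,0,0,0],[0,0,-150,0,0,0],[0,0,-150,0,0,0]]]' --fingers 0.5

```text
time: 5.85
position: [0.504, 0.1039, 0.2291]
tool_rot: [0.74, 0.672, 0.001, 0.001]
ft_force: [-0.4, 0.3, 0.7]
grip_width: 0.0436
```

Run:
```python
from h import *
np.set_printoptions(precision=4,suppress=True)
o=robot.get_obs();print(o['time'],o['position'],o['tool_rot'],o['grip_width'])
w=shot('wrist','w2');t=shot('top','top2')
a=cv2.resize(t['color'][130:260,160:360],(600,390),interpolation=cv2.INTER_CUBIC)
o=np.zeros((600,640,3),np.uint8);o[:225]=w['color'][:225];o[225:225+375,:600]=a[:375]
cv2.imwrite('pics/v2.png',o[:,:,::-1])
```

```text
5.85 [0.504  0.1039 0.2291] [0.7402 0.6723 0.0009 0.0008] 0.043594402200459216
```

View pics/v2.png

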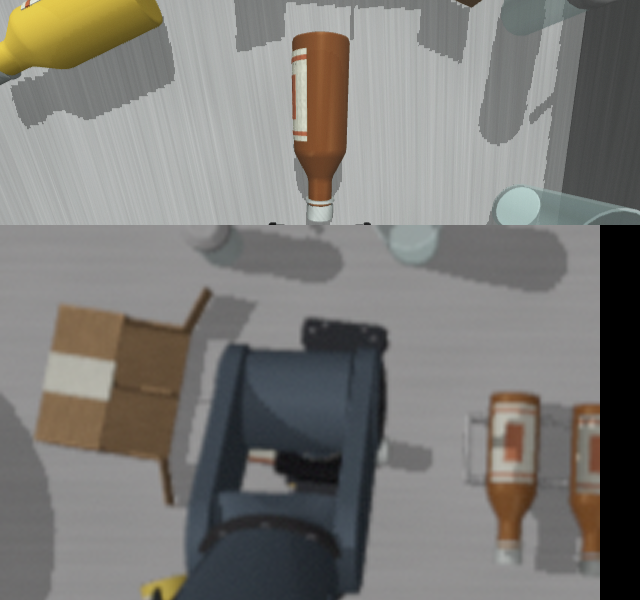

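Wrist view: the bottle runs from its base at (321,35) to its cap at (320,219). The body spans columns 293 to 348 and the label's right edge is near column 307. I turn that into an axis and a label angle.

```bash
cat >> h.py <<'E'
def label(c,rows,u0,u1,p0,p1,show=True):
    """p0 base-ish pixel, p1 cap pixel on the axis; returns centre-line and label edge angles from up (positive: towards +90deg left of the cap direction)"""
    A=plane(c,*p0,.027);B=plane(c,*p1,.027);d=(B-A)/np.linalg.norm(B-A);n=np.cross([0,0,1],d)
    T=np.linalg.inv(c['camera_from_world']);o=T[:3,3]
    hsv=cv2.cvtColor(c['color'],cv2.COLOR_RGB2HSV);m=(hsv[...,0]<14)&(hsv[...,1]>150)
    def ang(u,v):
        r=T[:3,:3]@np.linalg.inv(c['K'])@[u,v,1];k=np.array([[n@(o-A),n@r],[o[2]-.027,r[2]]])
        a=k[:,1]@k[:,1];b=k[:,0]@k[:,1];cc=k[:,0]@k[:,0]-.027**2;D=b*b-a*cc
        s=(-b-np.sqrt(max(D,0)))/a;h=k[:,0]+s*k[:,1];return np.degrees(np.arctan2(h[0],h[1])), (o+s*r-A)@d
    return A,B,np.degrees(np.arctan2(d[1],d[0])),m,ang
E
python3 - <<'E'
from h import *
np.set_printoptions(precision=4,suppress=True)
w=load('w2')
A,B,y,m,ang=label(w,0,0,0,(321,45),(320,219))
print('base',plane(w,321,35,.04),'cap',B,'yaw',y)
for v in range(50,140,10):
    us=np.where(m[v,280:360])[0]+280
    print(v,us.min(),us.max(),ang(us.min(),v)[0],ang(us.max()+1,v)[0],ang(293,v)[0],unproj(w,us.mean(),v))
E
```

```text
base [0.5205 0.247  0.04  ] cap [0.5026 0.0689 0.027 ] yaw -95.78775163848985
50 307 343 -27.040127379383247 48.94516943965687 -72.64078823219502 [0.5225 0.2323 0.0509]
60 307 344 -27.17144131051598 53.18373798380592 -74.39927711904316 [0.5217 0.224  0.0528]
70 307 344 -27.3052358492546 54.158527054549175 -76.55894474865337 [0.5214 0.216  0.0524]
80 307 343 -27.441583325873864 51.503439484601586 -79.58114941683118 [0.5202 0.2078 0.0536]
90 307 343 -27.580558968048184 52.43095594320625 -85.06144684392096 [0.5195 0.1996 0.0531]
100 307 343 -27.722241050477678 53.402082786634416 -85.02562874569806 [0.5187 0.1911 0.0533]
110 308 343 -25.64962794560577 54.421565409378545 -84.98917103594572 [0.5183 0.1825 0.0538]
120 308 342 -25.773446297586233 51.655082534561735 -84.95205645812354 [0.5171 0.1738 0.0522]
130 308 342 -25.899700244162883 52.622820194881996 -84.91426713041453 [0.5163 0.1649 0.0525]
```

carry_out --rows '[[[45,1,0,0,0,0],[87,3,20,0,0,0],[87,3,60,0,0,0],[87,3,95,0,0,0],[87,3,125,0,0,0],[87,3,145,0,0,0],[87,3,150,0,0,0],[87,3,150,0,0,0],[87,3,150,0,0,0]]]' --fingers 0.85

```text
time: 6.85
position: [0.5154, 0.19, 0.0783]
tool_rot: [0.74, 0.672, 0.0, -0.0]
ft_force: [0.2, -0.6, 0.6]
grip_width: 0.0742
```

carry_out --rows '[[[0,0,0,0,0,0],[0,0,0,0,0,0],[0,0,0,0,0,0]]]' --fingers 0.7

```text
time: 7.15
position: [0.5157, 0.19, 0.0791]
tool_rot: [0.74, 0.672, 0.001, 0.0]
ft_force: [0.1, 0.6, 0.2]
grip_width: 0.0627
```

carry_out --rows '[[[0,2,0,0,0,0],[0,5,0,0,0,0],[0,8,0,0,0,0],[0,11,0,0,0,0],[0,14,0,0,0,0],[0,17,0,0,0,0],[0,20,0,0,0,0],[0,23,0,0,0,0],[0,26,0,0,0,0],[0,29,0,0,0,0],[0,32,0,0,0,0],[0,35,0,0,0,0],[0,37,0,0,0,0],[0,38,0,0,0,0],[0,38,0,0,0,0],[0,38,0,0,0,0]]]'

```text
time: 8.75
position: [0.5529, 0.1863, 0.0782]
tool_rot: [0.74, 0.672, -0.0, -0.0]
ft_force: [-0.3, 0.4, 0.7]
grip_width: 0.061
```

carry_out --rows '[[[0,0,0,0,0,0],[0,0,0,0,0,0],[0,0,0,0,0,0],[0,0,-20,0,0,0],[0,0,-60,0,0,0],[-30,0,-100,0,0,0],[-60,0,-150,0,0,0],[-80,0,-150,0,0,0],[-80,0,-150,0,0,0],[-80,0,-150,0,0,0]]]' --fingers 0.85

```text
time: 9.75
position: [0.545, 0.1065, 0.2283]
tool_rot: [0.741, 0.672, 0.0, -0.0]
ft_force: [0.0, 0.6, -0.9]
grip_width: 0.074
```

Run:
```python
from h import *
o=robot.get_obs();print(o['time'],o['position'],o['tool_rot'],o['grip_width'])
w=shot('wrist','w3')
cv2.imwrite('pics/v3.png',cv2.resize(w['color'][:240,160:480,::-1],(800,600),interpolation=cv2.INTER_CUBIC))
```

```text
9.75 [0.54504624 0.10651013 0.22828928] [ 7.40894167e-01  6.71621740e-01  1.02658694e-04 -2.48028145e-04] 0.07403019631971094
```

View pics/v3.png

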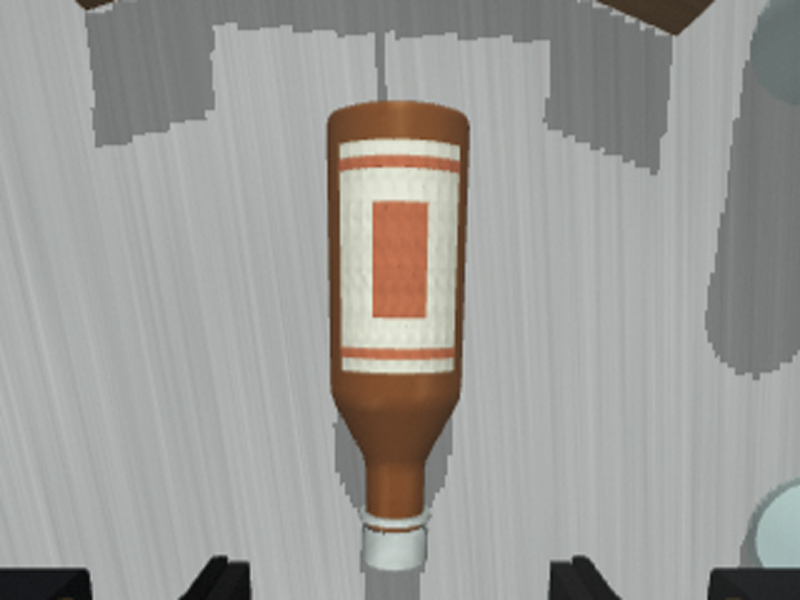

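The label is almost straight up: its patch is centred at about column 400 of the crop against a body centre of about 398. I measure the angle.

Run:
```python
from h import *
np.set_printoptions(precision=4,suppress=True)
w=load('w3')
f=lambda x,y:(160+x/2.5,y/2.5)
hsv=cv2.cvtColor(w['color'],cv2.COLOR_RGB2HSV).astype(int);am=(hsv[...,0]<14)&(hsv[...,1]>120);cr=(hsv[...,1]<60)
L=[]
for v in list(range(70,78))+list(range(132,140)):
    pass
# silhouettes from amber, patch/label from red & cream
rows=[];
for v in (72,76,134,138,80,90,100,110,120,128):
    us=np.where(am[v,280:360])[0]+280
    lab=np.where(cr[v,us.min():us.max()])[0]+us.min()
    rows.append((v,us.min(),us.max()+1));L.append((v,lab.min(),lab.max()+1) if len(lab) else None)
cen=[((a+b)/2,v) for v,a,b in rows];pf=np.polyfit([c[1] for c in cen],[c[0] for c in cen],1);print('axis u=',pf,[round(c[0]-np.polyval(pf,c[1]),2) for c in cen])
A,B,y,m,ang=label(w,0,0,0,(np.polyval(pf,60),60),(np.polyval(pf,227),227))
print('yaw',y,'cap',B,'capcentre px',f(395,568),np.polyval(pf,227))
for l in L:
    if l: print(l,ang(l[1],l[0])[0],ang(l[2],l[0])[0],'mean',(ang(l[1],l[0])[0]+ang(l[2],l[0])[0])/2)
d=(B-A)/np.linalg.norm(B-A);C=B-.122*d;print('centre',C)
print('label z',unproj(w,320,100))
goto([C[0],C[1],.079],np.radians(y+180))
```

```text
axis u= [ -0.0122 319.8311] [np.float64(0.05), np.float64(-0.4), np.float64(-0.19), np.float64(-0.14), np.float64(0.15), np.float64(0.27), np.float64(-0.11), np.float64(0.01), np.float64(0.14), np.float64(0.23)]
yaw -96.4060401656356 cap [0.5389 0.0628 0.027 ] capcentre px (318.0, 227.2) 317.0561883343006
(72, np.int64(296), np.int64(344)) -49.99972753824766 58.263802964173536 mean 4.132037712962937
(76, np.int64(296), np.int64(343)) -50.10177902507908 54.81838075893358 mean 2.358300866927248
(134, np.int64(297), np.int64(342)) -48.22218769662499 58.74249726975013 mean 5.26015478656257
(138, np.int64(298), np.int64(341)) -45.10364910127288 55.05665418182446 mean 4.976502540275792
(80, np.int64(296), np.int64(343)) -50.20483153678424 55.32465354590395 mean 2.5599110045598543
(90, np.int64(296), np.int64(343)) -50.466950389081084 56.64503894789127 mean 3.089044279405094
(100, np.int64(296), np.int64(343)) -50.735694805278435 58.05352610846311 mean 3.658915651592338
(110, np.int64(296), np.int64(342)) -51.01134754078465 55.32495952342749 mean 2.15680599132142
(120, np.int64(297), np.int64(342)) -47.891618517706625 56.68208488892786 mean 4.395233185610618
(128, np.int64(297), np.int64(342)) -48.07914185645871 57.834225008365884 mean 4.877541575953586
centre [0.5525 0.184  0.027 ]
label z [0.555  0.1941 0.0538]
now [0.5448 0.107  0.2277] shift [ 77.4   0.4 148.7] turn [-0.011 -0.002  0.106]
```

carry_out --rows '[[[40,-1,0,0,0,0.1],[77,-1.5,30,0,0,0.1],[77,-1.5,70,0,0,0.1],[77,-1.5,105,0,0,0.1],[77,-1.5,130,0,0,0.1],[77,-1.5,145,0,0,0.1],[77,-1.5,149,0,0,0.1],[77,-1.5,149,0,0,0.1],[77,-1.5,149,0,0,0.1]]]' --fingers 0.85

```text
time: 10.7
position: [0.552, 0.1837, 0.0802]
tool_rot: [0.745, 0.667, 0.001, 0.001]
ft_force: [-0.5, -0.1, 0.9]
grip_width: 0.0741
```

carry_out --rows '[[[0,0,0,0,0,0],[0,0,0,0,0,0],[0,0,0,0,0,0],[0,0,0,0,0,0],[0,0,0,0,0,0],[0,0,0,0,0,0]]]' --fingers 0.63 --grip_force 3

```text
time: 11.3
position: [0.5513, 0.1834, 0.0793]
tool_rot: [0.745, 0.667, 0.0, -0.0]
ft_force: [-0.0, -0.4, 0.3]
grip_width: 0.055
```

carry_out --rows '[[[0,0,0,0,0,0],[0,0,0,0,0,0],[0,0,0,0,0,0],[0,0,-20,0,0,0],[0,0,-60,0,0,0],[-30,0,-100,0,0,0],[-60,0,-150,0,0,0],[-80,0,-150,0,0,0],[-80,0,-150,0,0,0],[-80,0,-150,0,0,0]]]' --fingers 0.85

```text
time: 12.3
position: [0.5422, 0.1038, 0.2292]
tool_rot: [0.746, 0.666, 0.0, -0.0]
ft_force: [-0.2, 1.0, 0.1]
grip_width: 0.0743
```

```bash
cat > lab.py <<'E'
from h import *
np.set_printoptions(precision=4,suppress=True)
w=shot('wrist','w4')
hsv=cv2.cvtColor(w['color'],cv2.COLOR_RGB2HSV).astype(int);am=(hsv[...,0]<14)&(hsv[...,1]>120);cr=(hsv[...,1]<60)
cen=[];L=[]
for v in range(60,150,4):
    us=np.where(am[v,270:370])[0]+270
    if len(us)<30: continue
    cen.append(((us.min()+us.max()+1)/2,v))
    lab=np.where(cr[v,us.min():us.max()])[0]+us.min()
    if len(lab)>10: L.append((v,lab.min(),lab.max()+1))
pf=np.polyfit([c[1] for c in cen],[c[0] for c in cen],1)
rows=np.where(hsv[:240,int(np.polyval(pf,225)),1]<0)[0]
A,B,y,m,ang=label(w,0,0,0,(np.polyval(pf,60),60),(np.polyval(pf,227),227))
print('axis',pf,'yaw',y,'label rows',L[0][0],L[-1][0],'label mean',np.mean([(ang(a,v)[0]+ang(b,v)[0])/2 for v,a,b in L]),'width',np.mean([ang(b,v)[0]-ang(a,v)[0] for v,a,b in L]))
r=[l[0] for l in L];print('label middle top',plane(w,np.polyval(pf,np.mean(r)),np.mean(r),.054))
d=(B-A)/np.linalg.norm(B-A);C=B-.122*d;print('centre',C)
goto([C[0],C[1],.079],np.radians(y+180))
E
python3 lab.py
```

```text
Traceback (most recent call last):
  File "lab.py", line 15, in <module>
    print('axis',pf,'yaw',y,'label rows',L[0][0],L[-1][0],'label mean',np.mean([(ang(a,v)[0]+ang(b,v)[0])/2 for v,a,b in L]),'width',np.mean([ang(b,v)[0]-ang(a,v)[0] for v,a,b in L]))
                                         ~^^^
IndexError: list index out of range
```

Run:
```python
from h import *
cv2.imwrite('pics/v4.png',cv2.resize(load('w4')['color'][:240,160:480,::-1],(800,600),interpolation=cv2.INTER_CUBIC))
```

```text
(no output)
```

View pics/v4.png

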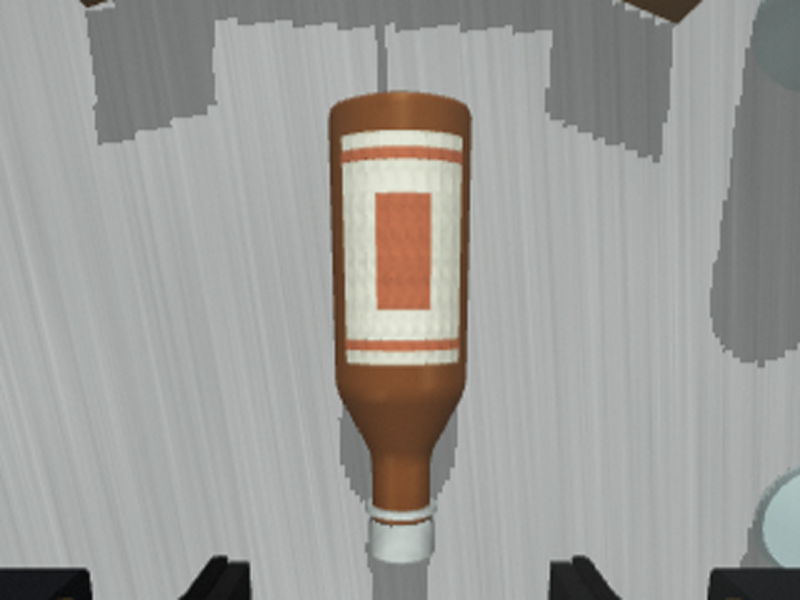

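The picture is fine: the patch centre is at about column 403 against a body centre of about 401. The script's row filter was wrong, so I fix it.

```bash
sed -i "s/len(us)<30/len(us)<4 or us.max()-us.min()<40/; s/w=shot('wrist','w4')/w=load('w4')/" lab.py; python3 lab.py
```

```text
axis [  0.0049 319.4644] yaw -96.09757216937143 label rows 64 144 label mean 3.304515166861878 width 104.75658066609019
label middle top [0.5531 0.1892 0.054 ]
centre [0.5522 0.1807 0.027 ]
now [0.542  0.1043 0.2286] shift [ 77.    2.  149.7] turn [-0.011 -0.003 -0.033]
```

The label is about 3° past up. I nudge it back about 1.4 mm with the loose fingers, release it, then grip it centred.

carry_out --rows '[[[40,-1,0,0,0,0],[85,-1.4,30,0,0,0],[85,-1.4,70,0,0,0],[85,-1.4,105,0,0,0],[85,-1.4,130,0,0,0],[85,-1.4,145,0,0,0],[85,-1.4,150,0,0,0],[85,-1.4,150,0,0,0],[85,-1.4,150,0,0,0]]]' --fingers 0.85

```text
time: 13.25
position: [0.5512, 0.1888, 0.0801]
tool_rot: [0.745, 0.667, 0.001, 0.001]
ft_force: [-0.3, -0.5, 0.5]
grip_width: 0.0739
```

carry_out --rows '[[[0,0,0,0,0,0],[0,0,0,0,0,0],[0,0,0,0,0,0],[0,0,0,0,0,0],[0,0,0,0,0,0],[0,0,0,0,0,0]]]' --fingers 0.63 --grip_force 3

```text
time: 13.85
position: [0.5505, 0.1886, 0.0794]
tool_rot: [0.745, 0.667, 0.0, 0.0]
ft_force: [0.2, 0.4, 0.6]
grip_width: 0.0553
```

carry_out --rows '[[[0,0,0,0,0,0],[0,0,0,0,0,0],[0,0,0,0,0,0],[0,0,-20,0,0,0],[0,0,-60,0,0,0],[-30,0,-100,0,0,0],[-60,0,-150,0,0,0],[-85,0,-150,0,0,0],[-85,0,-150,0,0,0],[-85,0,-150,0,0,0],[-85,0,-150,0,0,0],[-85,0,-150,0,0,0],[-85,0,-150,0,0,0]]]' --fingers 0.85

```text
time: 15.15
position: [0.5407, 0.1049, 0.2283]
tool_rot: [0.745, 0.667, -0.001, -0.001]
ft_force: [-0.1, -0.0, -0.2]
grip_width: 0.0736
```

```bash
sed -i "s/load('w4')/shot('wrist','w5')/; s/range(60,150/range(48,150/" lab.py; python3 lab.py; python3 -c "
from h import *
w=load('w5');hsv=cv2.cvtColor(w['color'],cv2.COLOR_RGB2HSV)
m=(hsv[:160,300:340,0]<14)&(hsv[:160,300:340,1]>120);v=np.where(m[:,20])[0];print(v.min(),plane(w,320,v.min(),.05))
print(plane(w,320,100,.054))"
```

```text
axis [ -0.0007 321.3212] yaw -96.21376044201341 label rows 56 144 label mean 1.3436564548306575 width 101.7447287673507
label middle top [0.5525 0.1922 0.054 ]
centre [0.5515 0.182  0.027 ]
now [0.5408 0.1048 0.2285] shift [ 77.9   2.4 149.5] turn [-0.01   0.    -0.007]
38 [0.55688282 0.24287717 0.05      ]
[0.5513601  0.19234659 0.054     ]
```

The label is now within about 1° of up and the bottle lies free. Before gripping it, I take a near look at the free bay.

carry_out --rows '[[[-435,-62,-20,0,0,10.4],[-435,-62,-20,0,0,10.4],[-435,-62,-20,0,0,10.4],[-435,-62,-20,0,0,10.4],[-435,-62,-20,0,0,10.4],[-435,-62,-20,0,0,10.4],[-435,-62,-20,0,0,10.4],[-435,-62,-20,0,0,10.4],[-435,-62,-20,0,0,10.4],[-435,-62,-20,0,0,10.4],[-435,-62,-20,0,0,10.4],[-435,-62,-20,0,0,10.4],[-435,-62,-20,0,0,10.4],[-435,-62,-20,0,0,10.4]]]'

```text
time: 16.6
position: [0.4318, -0.3203, 0.2492]
tool_rot: [1.0, 0.005, -0.0, -0.0]
ft_force: [-0.8, 0.4, -0.1]
grip_width: 0.0738
```

Run:
```python
from h import *
o=robot.get_obs();print(o['time'],o['position'],o['tool_rot'])
w=shot('wrist','w6');t=shot('top','top6')
o=np.zeros((600,800,3),np.uint8)
o[:350]=cv2.resize(w['color'][:210,80:560],(800,350));o[350:590,:640]=cv2.resize(t['color'][180:240,300:460],(640,240),interpolation=cv2.INTER_CUBIC)
cv2.imwrite('pics/v6.png',o[:,:,::-1])
```

```text
16.6 [ 0.43177663 -0.32027927  0.24919575] [ 9.99985371e-01  5.40344358e-03 -1.37614725e-04 -2.02851014e-04]
```

View pics/v6.png

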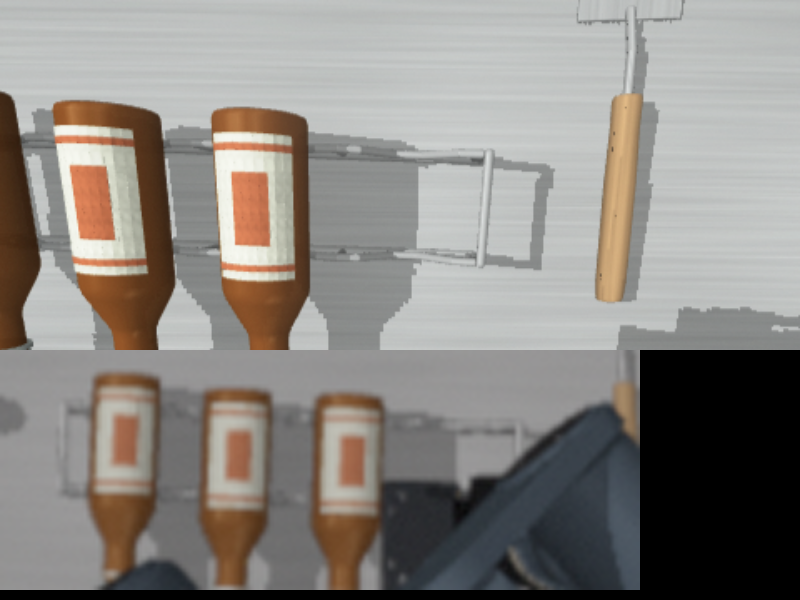

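Wrist crop: the end crests of the rack are at crop pixels (490,152) rear and (481,263) front. The label patch of rack bottle 3 is at (250,208). I triangulate the crests with the top view.

Run:
```python
from h import *
np.set_printoptions(precision=4,suppress=True)
w=load('w6');t=load('top0');f=lambda x,y:(80+x*.6,y*.6)
r1,e1=tri([(w,*f(490,153)),(t,430,198.2)]);r2,e2=tri([(w,*f(481,264)),(t,429.5,220)])
print('crest rear',r1,e1,'front',r2,e2)
a=plane(w,*f(490,153),.04);b=plane(w,*f(481,264),.04);at=plane(t,430,198.2,.04);bt=plane(t,429.5,220,.04);print('planes wrist',a,b,'top',at,bt)
print('top b3 label wrist',plane(w,*f(250,208),.072),tri([(w,*f(250,208)),(t,290+392/4,175+131/4)]))
P=cloud(w);q=P[:210,60:400].reshape(-1,3)
for x0 in (a[0],b[0]):
    s=q[(abs(q[:,0]-x0)<.008)&(q[:,1]<-.27)&(q[:,1]>-.38)&(q[:,2]>.008)&(q[:,2]<.06)]
    for y0 in np.arange(-.275,-.375,-.01):
        k=s[abs(s[:,1]-y0)<.005]
        if len(k): print(round(y0,3),len(k),k[:,0].mean(),k[:,2].mean(),k[:,2].max())
for L in((98.5-10,),): pass
```

```text
crest rear [ 0.5342 -0.3803  0.0048] [0.0001] front [ 0.4622 -0.3745  0.0246] [0.0009]
planes wrist [ 0.5311 -0.374   0.04  ] [ 0.4641 -0.3724  0.04  ] top [ 0.5307 -0.372   0.04  ] [ 0.4617 -0.3702  0.04  ]
top b3 label wrist [ 0.4982 -0.2369  0.072 ] (array([ 0.497 , -0.2351,  0.0652]), array([0.0015]))
-0.275 55 0.5334847343947731 0.03604226118189566 0.03855130353474745
-0.285 60 0.532896110022956 0.03478226335591108 0.039756843683997456
-0.295 56 0.5329048188553448 0.03294183358661839 0.03751010517790815
-0.305 50 0.5327022530670431 0.025429093237782294 0.031776452920837805
-0.315 50 0.5324784049596836 0.01589132595093055 0.020872030654159213
-0.325 40 0.5323514049852083 0.013547326096363005 0.015051410674473298
-0.335 41 0.5317249838472928 0.015172430687460011 0.020124261905873853
-0.345 55 0.5318552055892787 0.024510603647233585 0.031629900306943015
-0.355 50 0.5311578723191882 0.03408753902802544 0.037232196174496024
-0.365 59 0.5307511357459438 0.034536096341725005 0.03935317253141524
-0.275 47 0.4680638711258244 0.034633117141536204 0.03892103240754652
-0.285 53 0.4677568971609934 0.03493351699398219 0.03943096737447649
-0.295 49 0.4674035467576358 0.031883940553041425 0.037154015578146404
-0.305 42 0.4671832749991094 0.023884197086766763 0.02940161019690396
-0.315 37 0.4669373768526403 0.01500433639857802 0.019444625228796142
-0.325 36 0.46680836723101493 0.013625327583123978 0.015163523805119095
-0.335 41 0.4663336877328212 0.016576515275151582 0.02117819921891162
-0.345 43 0.46618996165455195 0.025938071571103307 0.03188249852522329
-0.355 50 0.4659113172718645 0.03363722893239765 0.0384313161131557
-0.365 67 0.4662870108885804 0.032529902533542564 0.0417057137622977
```

carry_out --rows '[[[124,-508,0,0,0,-10.37],[124,-508,0,0,0,-10.37],[124,-508,0,0,0,-10.37],[124,-508,0,0,0,-10.37],[124,-508,0,0,0,-10.37],[124,-508,0,0,0,-10.37],[124,-508,0,0,0,-10.37],[124,-508,0,0,0,-10.37],[124,-508,0,0,0,-10.37],[124,-508,0,0,0,-10.37],[124,-508,0,0,0,-10.37],[124,-508,0,0,0,-10.37],[124,-508,0,0,0,-10.37],[124,-508,0,0,0,-10.37],[124,-508,0,0,0,-10.37]]]'

```text
time: 18.2
position: [0.5511, 0.1862, 0.2492]
tool_rot: [0.747, 0.665, -0.0, -0.0]
ft_force: [0.7, -0.2, 0.4]
grip_width: 0.0741
```

```bash
python3 -c "
from h import *
goto([.5505,.1886,.0795],np.radians(83.6));print(robot.get_obs()['time'])"
```

```text
now [0.5511 0.1862 0.2492] shift [  2.3  -0.8 169.7] turn [-0.004  0.003 -0.034]
18.2
```

carry_out --rows '[[[1,-0.8,40,0,0,0],[2,-0.8,85,0,0,0],[2,-0.8,120,0,0,0],[2,-0.8,145,0,0,0],[2,-0.8,162,0,0,0],[2,-0.8,169,0,0,0],[2,-0.8,169,0,0,0],[2,-0.8,169,0,0,0]]]'

```text
time: 19.0
position: [0.5514, 0.1892, 0.0811]
tool_rot: [0.747, 0.665, 0.001, 0.0]
ft_force: [1.3, -0.5, -0.3]
grip_width: 0.0739
```

carry_out --rows '[[[0,0,0,0,0,0],[0,0,0,0,0,0],[0,0,0,0,0,0],[0,0,0,0,0,0],[0,0,0,0,0,0],[0,0,0,0,0,0],[0,0,0,0,0,0]]]' --fingers 0 --grip_force 20

```text
time: 19.7
position: [0.5511, 0.1898, 0.0809]
tool_rot: [0.746, 0.665, 0.0, 0.0]
ft_force: [-0.2, 0.5, 5.1]
grip_width: 0.0537
```

carry_out --rows '[[[0,0,-5,0,0,0],[0,0,-20,0,0,0],[0,0,-45,0,0,0],[0,0,-75,0,0,0],[0,0,-105,0,0,0],[0,0,-130,0,0,0],[0,0,-140,0,0,0],[0,0,-140,0,0,0]]]'

```text
time: 20.5
position: [0.5512, 0.1898, 0.2218]
tool_rot: [0.746, 0.665, 0.001, 0.001]
ft_force: [1.1, -1.3, -4.2]
grip_width: 0.0533
```

```bash
python3 -c "
from h import *
goto([.499,-.3235,.235],np.radians(-1.6));print(robot.get_obs()['time'])
w=shot('wrist','w7');s=shot('side','s7')
o=np.zeros((600,640,3),np.uint8);o[:250]=w['color'][:250];o[250:600,:560]=cv2.resize(s['color'][130:330,180:500],(560,350));cv2.imwrite('pics/v7.png',o[:,:,::-1])"
```

```text
now [0.5512 0.1898 0.2218] shift [-515.9    7.   -13.6] turn [ 0.013 -0.02  10.628]
20.5
```

View pics/v7.png

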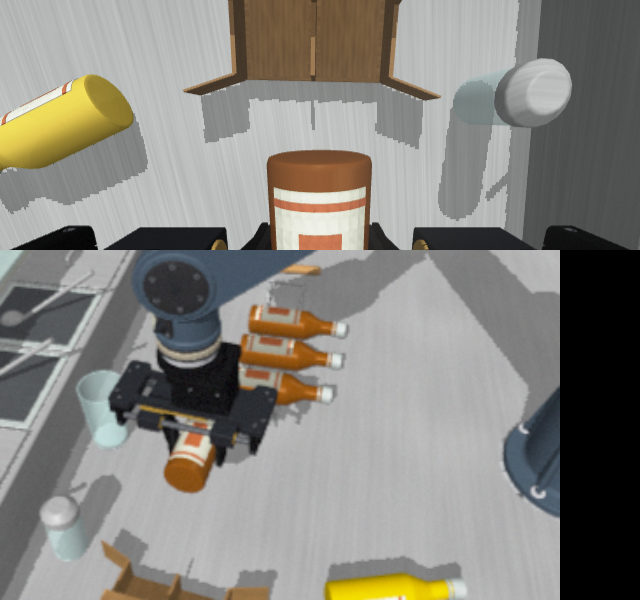

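The bottle is held level with its label up. I carry it over the bay, turning it neck towards the robot.

carry_out --rows '[[[-8,0,-5,0,0,0.2],[-25,0,-10,0,0,0.6],[-50,1,-15,0,0,1.1],[-80,1,-15,0,0,1.7],[-112,2,-15,0,0,2.4],[-146,2,-15,0,0,3.1],[-180,3,-15,0,0,3.8],[-214,3,-15,0,0,4.5],[-248,4,-15,0,0,5.2],[-282,4,-15,0,0,5.9],[-316,5,-15,0,0,6.6],[-350,5,-15,0,0,7.3],[-384,6,-15,0,0,8.0],[-418,6,-15,0,0,8.7],[-450,7,-15,0,0,9.4],[-480,7,-15,0,0,10.0],[-505,8,-15,0,0,10.4],[-516,8,-15,0,0,10.63],[-516,8,-15,0,0,10.63],[-516,8,-15,0,0,10.63]]]'

```text
time: 22.6
position: [0.4988, -0.323, 0.2348]
tool_rot: [1.0, -0.014, -0.001, -0.001]
ft_force: [-0.0, -1.3, -4.0]
grip_width: 0.0533
```

```bash
python3 -c "
from h import *
goto([.500,-.3235,.100],np.radians(-1.6));o=robot.get_obs();print(o['time'],o['q'],o['grip_width'])
w=shot('wrist','w8');s=shot('side','s8')
o=np.zeros((600,640,3),np.uint8);o[:250]=w['color'][:250];o[250:600,:560]=cv2.resize(s['color'][110:250,260:484],(560,350));cv2.imwrite('pics/v8.png',o[:,:,::-1])"
```

```text
now [ 0.4988 -0.323   0.2348] shift [  1.4   0.8 134.8] turn [-0.015  0.011 -0.005]
22.6 [-7.62736347e-01  5.57075580e-01  1.56642353e+00  6.64347301e-04
  1.02060348e+00  8.36317505e-01] 0.05330966431724395
```

View pics/v8.png

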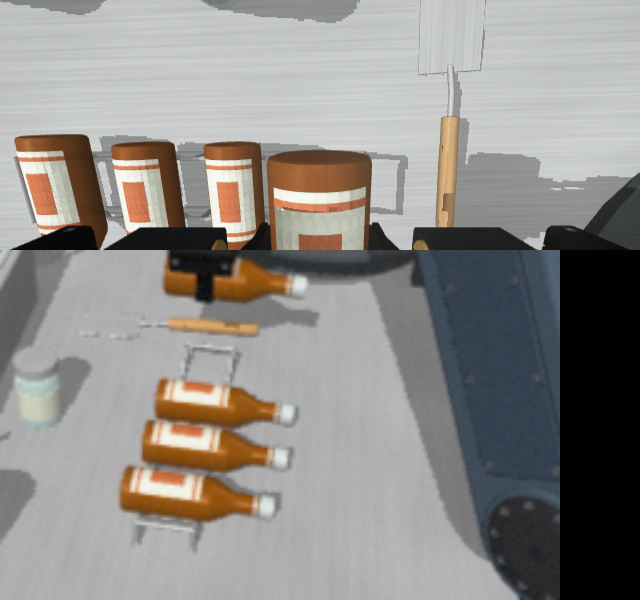

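carry_out --rows '[[[1,0.6,25,0,0,0],[1,0.6,55,0,0,0],[1,0.6,85,0,0,0],[1,0.6,105,0,0,0],[1,0.6,120,0,0,0],[1,0.6,126,0,0,0],[1,0.6,130,0,0,0],[1,0.6,132,0,0,0],[1,0.6,132,0,0,0]]]'

```text
time: 23.6
position: [0.501, -0.3248, 0.1039]
tool_rot: [1.0, -0.014, 0.001, 0.0]
ft_force: [-0.3, 1.0, -3.6]
grip_width: 0.0538
```

carry_out --rows '[[[0,0,1,0,0,0],[0,0,2,0,0,0],[0,0,3,0,0,0],[0,0,3,0,0,0],[0,0,3,0,0,0]]]'

```text
time: 24.1
position: [0.5006, -0.3245, 0.1003]
tool_rot: [1.0, -0.014, -0.0, 0.0]
ft_force: [-0.2, -0.2, -3.9]
grip_width: 0.0538
```

carry_out --rows '[[[0,-0.7,0,0,0,0],[0,-0.7,1,0,0,0],[0,-0.7,1.5,0,0,0],[0,-0.7,1.5,0,0,0],[0,-0.7,1.5,0,0,0]]]'

```text
time: 24.6
position: [0.5008, -0.3241, 0.099]
tool_rot: [1.0, -0.014, 0.0, 0.0]
ft_force: [-0.3, -0.1, -1.7]
grip_width: 0.0535
```

carry_out --rows '[[[0,0,0.5,0,0,0],[0,0,0.8,0,0,0],[0,0,0.8,0,0,0],[0,0,0.8,0,0,0]]]'

```text
time: 25.0
position: [0.5009, -0.3242, 0.0986]
tool_rot: [1.0, -0.014, 0.0, 0.001]
ft_force: [-1.4, -0.9, 4.4]
grip_width: 0.0534
```

Contact at z = 0.0986 agrees with a seat height of 45 mm. I release it, opening only partly to stay clear of the neighbours.

carry_out --rows '[[[0,0,0,0,0,0],[0,0,0,0,0,0],[0,0,0,0,0,0],[0,0,0,0,0,0],[0,0,0,0,0,0]]]' --fingers 0.72

```text
time: 25.5
position: [0.5006, -0.3236, 0.0977]
tool_rot: [1.0, -0.014, -0.0, -0.0]
ft_force: [-0.4, 0.0, -0.3]
grip_width: 0.0623
```

carry_out --rows '[[[0,0,-8,0,0,0],[0,0,-25,0,0,0],[0,0,-55,0,0,0],[0,0,-90,0,0,0],[-30,0,-130,0,0,0],[-70,0,-150,0,0,0],[-80,0,-150,0,0,0],[-80,0,-150,0,0,0],[-80,0,-150,0,0,0]]]'

```text
time: 26.4
position: [0.4211, -0.3217, 0.2477]
tool_rot: [1.0, -0.014, 0.0, -0.0]
ft_force: [-0.1, 1.1, -0.2]
grip_width: 0.0628
```

```bash
python3 -c "
from h import *
o=robot.get_obs();print(o['time'],o['position'],o['grip_width'])
w=shot('wrist','w9');s=shot('side','s9')
o=np.zeros((600,640,3),np.uint8);o[:250]=w['color'][:250];o[250:600,:560]=cv2.resize(s['color'][110:250,260:484],(560,350));cv2.imwrite('pics/v9.png',o[:,:,::-1])
for u,v in((320,100),(320,80),(320,130)):print(unproj(w,u,v))"
```

```text
26.4 [ 0.42107143 -0.32170064  0.24769602] 0.06279303594257964
[ 0.51018089 -0.32480376  0.0713754 ]
[ 0.52691527 -0.325277    0.07187393]
[ 0.48377975 -0.3240587   0.06986571]
```

View pics/v9.png

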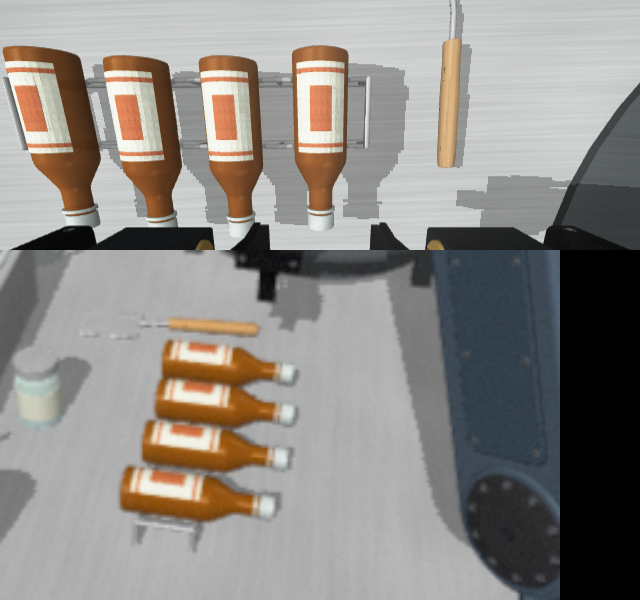

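Wrist view: the bottle is seated in the bay. The body spans columns 293 to 347 and the label is centred at column 320, with its top at z ≈ 0.0715. The side view shows it level beside the untouched others. I hand in.

```bash
python3 -c "
from h import *
robot.hand_in()"
```

```text
the job is handed in; nothing more can be done
```

The bottle is lying in the free bay, label up and neck towards the robot. I handed the job in at about 26.5 s of the 72 s allowed.

- **Drawing out:** I gripped the bottle by the neck and drew it 170 mm onto the open counter.
- **Rolling:** I rolled it about 80° between loose fingers and then corrected it with two small nudges. I left it lying with the label measured at about 1° from straight up.
- **Placing:** I took it up by the body, turned it and lowered it into the bay until it touched down. I then released it with a partial opening to clear the neighbours.

**Last checks:**
- The bottle's top stands 70–72 mm above the counter, as expected for a 45 mm seat.
- The label is centred on the body to within a pixel in the wrist view.
- Its middle lies roughly 3 mm further from the robot than the measured bay centre, within the spread of the other bottles.
- The pictures show the rack bottles, spatula and mustard jar where they were. I did not check the carton, tumbler, shaker or yellow bottle again after lifting the bottle; they looked unmoved in that picture.

**Disagreements:**
- The wrist camera and the gripper differed by about 1 mm sideways; I allowed for this.
- Triangulating the rack's end crests gave poor heights (5 and 25 mm instead of 40), so I took the bay's position from the depth profile of the wires and the touch-down force.

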